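Open up the small-parts dip tank and hold its lid

TASK

Open up the red dip tank for a mechanic whose hands are full: first push the clear splash sash at its front all the way down by its yellow handle while the lid is still shut, then lift the aluminium lid by its black handle and hold it open at 45 degrees (the yellow mark on the white scale beside the hinge). The lid has no stay and falls shut, so finish while still holding it still at that angle; leave the bottle, the can and the bearing ring alone.

Things in the scene. Friction and masses are not known exactly. Their poses are not given: they have to be found in the camera images.
- tank: Red dip tank fixed to the bench, 250 deep (x) x 320 wide (y) x 130 mm high. Origin: centre of its underside, on the bench. -x is the front (to the robot), +x the hinge side, z up. Guide channels 22 x 12 mm, 235 high stand at the front corners (x -136, y +/-160 mm). Left (+y) side: white look-only scale round the hinge, tick every 15 degrees, bold yellow mark at 45.
- lid (a joint): Opening angle (rad) of the aluminium lid: 0 shut, growing as its front edge rises, stop at 1.3; 45 degrees is 0.785. Lid 254 x 324 x 6 mm, 0.35 to 0.6 kg, almost no hinge friction: it falls shut from any angle. Lifting it by the handle takes 2 to 4 N.
- lid_bar (a point): Middle of the black lid handle: round bar 14 mm thick, 112 mm long along the tank's y, on posts at y +/-50 mm, its centre 40 mm above the lid's top. Lid shut: x -85, y 0, z 176 mm in the tank's frame, so 210 mm in front of and 46 mm above the hinge line; it swings on a 215 mm radius. It can turn between fingers that stay vertical.
- lid_hinge (a point): Middle of the lid's hinge line, fixed on the tank at x = +125, y = 0, z = 130 mm of its frame; the hinge axis is the tank's y.
- sash (a joint): Height (m) of the clear splash sash above its lowest position: 0 fully down, 0.10 fully up; starts at 0.05 to 0.10. Slides vertically in the channels at the tank's front with about 6 N of friction (weight 3 N) and stays where it is left; pushing it down takes 3 to 5 N.
- sash_bar (a point): Middle of the yellow sash handle: round bar 14 mm thick, 112 mm long along the tank's y, 42 mm in front of the sash and 10 mm above its yellow top edge, on brackets at y +/-50 mm. In the tank's frame: x -178, y 0, z 136 mm plus the sash's height. Sash: clear panel 306 wide, 114 high, 5 mm thick (top edge 10).
- spray_mid (a point): Blue bottle with red cap, 60 mm diameter, 160 mm high, standing at one side of the tank; the point is half-way up. To be left alone.
- grease_mid (a point): Yellow can, 70 mm diameter, 90 mm high, standing at a side of the tank; the point is half-way up. To be left alone.
- race_mid (a point): Steel bearing ring lying flat, 76 mm outer and 48 mm inner diameter, 22 mm high, at a side of the tank; the point is its centre. To be left alone.

How it is judged:
On the way, in this order (a step that is already met when the one before it is completed fails the run):
1. the sash is pushed fully down while the lid is still shut (value of joint sash below 0.008 m and value of joint lid below 0.12 rad), for 0.2 s.
2. the lid is lifted to 45 degrees (value of joint lid between 0.698 and 0.873 rad), for 0.2 s.
At the end, for the whole second after the job is handed in: The lid stands open at 45 degrees within 5 degrees and still (under 0.1 rad/s), carried by the gripper's fingers (more than 1 N on the lid) to the end; the sash is still fully down (within 8 mm); bottle, can and ring are within 20 mm of where they stood (all of step 2 and velocity of joint lid between -0.1 and 0.1 rad/s and contact force between the fingers and lid above 1 N and value of joint sash below 0.008 m and distance of each of spray_mid, grease_mid, race_mid from where it was at the start of the episode below 0.02 m); the arm keeps its last pose, push and grip.
It fails at once if a bystander (bottle, can or bearing ring) is moved more than 20 mm (distance of any of spray_mid, grease_mid, race_mid from where it was at the start of the episode above 0.02 m).
It also fails if it takes over 43 s, if anything falls off the work surface, if the arm or the gripper's body presses on something with over 40 N, if the wrist force passes 120 N, or if a joint passes its speed limit or range.

ROBOT

A 7-joint arm with a two-finger parallel gripper is mounted at the origin on the work surface. World frame = base frame: x ahead of the robot, y to its left, z up, the work surface at z = 0. Lengths are in m, angles in rad, forces in N, time in s.
With the tool pointing down it reaches from about 0.35 to 0.9 m from the base axis. Payload 19.9 kg.
Tool frame: the origin (TCP) lies midway between the tips of the shut fingers; the grasp point (between the pads) lies 19 mm behind it (manip.hold_point_z is the distance from the TCP to the grasp point, in m); z points along the fingers, y is the direction in which the jaws open and shut (so a half turn about z gives the same grasp; the last joint's range is limited). The gripper opens to 94 mm and grips with 3 to 60 N. Pads are 16 mm wide; open, the fingers measure 119 mm over their backs; the gripper's body (75 mm by 177 mm) begins 78 mm behind the grasp point.
Start: joints at [-1.242, 0.417, -0.01, 1.614, 0.005, 1.111, -0.053], TCP at [0.226, 0.583, 0.205] pointing down, gripper open.
Joint ranges: [-2.81, 2.81], [-0.39, 2.02], [-1.27, 1.25], [0.06, 2.57], [-1.19, 4.33], [0.19, 2], [-2.82, 2.82]. Speed limits (rad/s): [1.89, 1.89, 2.39, 2.39, 3.01, 3.01, 3.01].

INTERFACE

Orientations are given as a unit quaternion [w, x, y, z].
In Python, from workcell import manip, cams, sign_off gives the robot as it stands.
- The arm moves only by the tool drive_tool, never from a script. Its argument "series" is text: rows parted by semicolons, each of 5 numbers parted by spaces: the shift along the tool's x, y, z in m, then the turn about the tool's z in rad, then the finger opening in m, from 0 to 0.094. A call has 1 to 20 rows; each row is the pose to reach, as a shift and turn from the pose measured when the call began, along the tool's axes at that moment; what a row does not reach only later rows make up. A row lasts 1/8 s, in which the tool goes at most 62.5 mm and 10.7 degrees, less where a joint would pass 70% of its speed; a pose out of reach is approached as far as the arm can. A call with a gripper value outside its range is refused whole. The fingers move at their own pace and stop on an object; the grip force is fixed at half the most. Time passes only in rows, so rows that repeat a pose let the fingers close. It gives the time, the measured TCP pose, the force and the opening at its end, in the units of the state.
- manip.read_state(): the state, without advancing time (a new reading comes with each control period).
- cams.capture(name): name is "scene" or "side" or "wrist"; returns the picture (480x640x3 uint8, red, green, blue); there is no depth.
- cams.camera_model(name): a dict with "intrinsics" (3x3 intrinsics, pixels), "extrinsics" (4x4, takes a point from world to camera coordinates). Camera axes: x right, y down, z forward; pixel columns grow to the right and rows downward; lengths in m; the calibration is good to about 2 mm. A picture is of the moment at which its call begins: read the wrist's pose just before it. camera_model takes no time and is no camera call; for the wrist camera it gives the pose at the moment of the call.
- sign_off(): hands the job in, once; it reports no verdict.
The state is a dict: "time": time; "joint_pos": joint angles; "joint_vel": joint speeds; "tau": joint torques, N m; "eef_pos": TCP position; "eef_rot": TCP orientation; "force": force on the tool from outside, world axes, zero at the start; "moment": the same for the moment, N m; "width": finger opening in m.
Only numpy, scipy, OpenCV 4.12 (cv2) and the standard library are available. Lean on these libraries where they do the work, as an engineer would, in place of code of your own. Each camera call takes 0.05 s, during which the arm holds its last target.

## Working session

There is one attempt and no reset: what is moved stays moved. The work goes in short steps, Python scripts to look and compute and a tool call to move; the robot and the scene stay as the last step left them, time stands still between calls to the robot, and variables do not carry over. Pictures are saved under pics/ and viewed, and the job is handed in when it is done.

Besides the shell and the picture viewer there is one more tool, called as name(argument=value, ...) on one line, values as JSON. drive_tool: Moves the arm, as the interface text tells. Its arguments: {"type":"object","properties":{"series":{"type":"string"}},"required":["series"]}

```bash
mkdir -p pics; python3 - <<'E'
from workcell import manip,cams
import cv2
s=manip.read_state(); print({k:s[k] for k in('time','eef_pos','eef_rot','force','width')})
for n in("scene","side"):
    im=cams.capture(n); cv2.imwrite(f"pics/{n}0.png",im[...,::-1])
    m=cams.camera_model(n); print(n,m)
E
```

```text
{'time': 0.0, 'eef_pos': array([0.22578985, 0.58238899, 0.20484134]), 'eef_rot': array([-7.06979965e-05,  1.83853844e-01,  9.82953400e-01, -6.11235783e-04]), 'force': array([ 0.42395089,  0.61052937, -0.13134861]), 'width': 0.09367860305510287}
scene {'intrinsics': array([[480.1166789 ,   0.        , 309.89424056],
       [  0.        , 480.1166789 , 230.57494759],
       [  0.        ,   0.        ,   1.        ]]), 'extrinsics': array([[ 0.83745943, -0.54634998,  0.0127827 , -0.51796273],
       [-0.48381858, -0.75208063, -0.44754253,  0.38803693],
       [ 0.25412848,  0.3686142 , -0.89417128,  1.01810058],
       [ 0.        ,  0.        ,  0.        ,  1.        ]])}
side {'intrinsics': array([[510.02477552,   0.        , 315.75629825],
       [  0.        , 510.02477552, 231.67936415],
       [  0.        ,   0.        ,   1.        ]]), 'extrinsics': array([[-0.07390202,  0.9972129 ,  0.0102428 ,  0.04192484],
       [ 0.87230862,  0.06961664, -0.48397438, -0.49296611],
       [-0.48333857, -0.0268318 , -0.87502222,  1.32786816],
       [ 0.        ,  0.        ,  0.        ,  1.        ]])}
```

View pics/scene0.png

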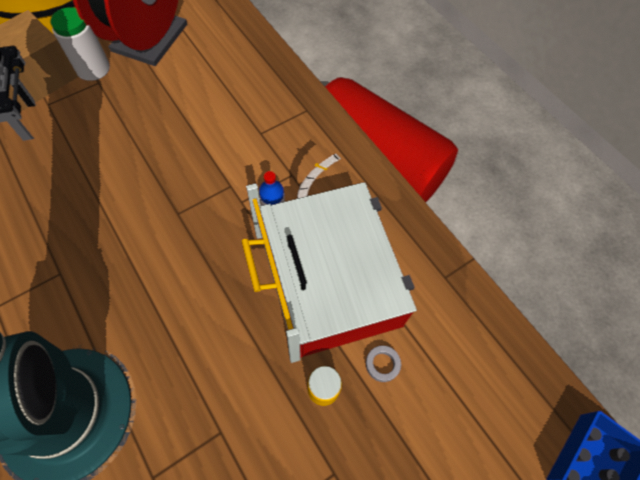

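View pics/side0.png

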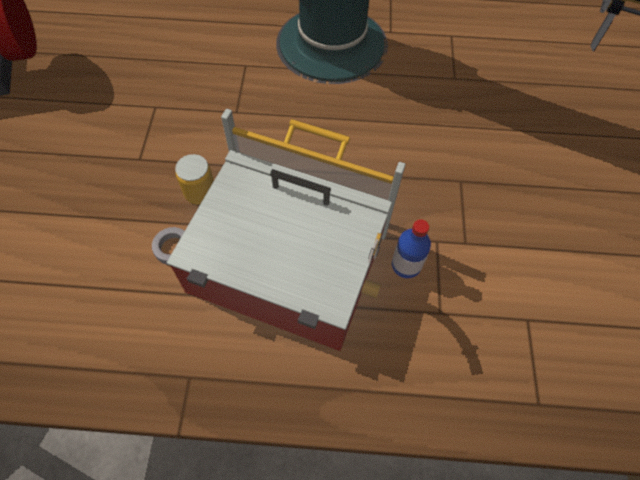

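The scene view shows the tank with its lid at about (340,265), the black bar at (297,262) and the yellow bar at (252,266). The bottle is at (270,188), the can at (324,385) and the ring at (383,363). In the side view the black bar runs (273,178)–(328,192) and the yellow bar (291,123)–(347,140). Next I'll find the bars by mask and triangulate them.

```bash
cat > h.py <<'E'
import numpy as np,cv2
from workcell import cams
def P(n):
    m=cams.camera_model(n); return np.array(m['intrinsics'])@np.array(m['extrinsics'])[:3]
def tri(a,b,na="scene",nb="side"):
    X=cv2.triangulatePoints(P(na),P(nb),np.array(a,float).reshape(2,1),np.array(b,float).reshape(2,1))[:,0]; return X[:3]/X[3]
def onz(n,uv,z):
    m=cams.camera_model(n);K=np.array(m['intrinsics']);E=np.array(m['extrinsics']);R=E[:3,:3];c=-R.T@E[:3,3]
    d=R.T@np.linalg.inv(K)@np.array([uv[0],uv[1],1.]); return c+d*(z-c[2])/d[2]
def proj(n,X):
    p=P(n)@np.append(X,1); return p[:2]/p[2]
E
python3 - <<'E'
import cv2,numpy as np
from h import *
rs={"scene":(230,150,430,410),"side":(140,90,450,360)}
for n,(a,b,c,d) in rs.items():
    im=cv2.imread(f"pics/{n}0.png"); hsv=cv2.cvtColor(im,cv2.COLOR_BGR2HSV)
    for nm,lo,hi in(("black",(0,0,0),(180,120,60)),("yellow",(18,150,90),(32,255,255)),("lid",(0,0,110),(180,50,255)),("blue",(105,120,60),(130,255,255)),("red",(0,190,120),(6,255,255))):
        m=np.zeros(im.shape[:2],np.uint8); m[b:d,a:c]=cv2.inRange(hsv,lo,hi)[b:d,a:c]
        cs,_=cv2.findContours(m,cv2.RETR_EXTERNAL,2)
        for k in sorted(cs,key=cv2.contourArea)[::-1][:4]:
            if cv2.contourArea(k)<25: continue
            print(n,nm,cv2.contourArea(k),cv2.boundingRect(k),np.round(cv2.boxPoints(cv2.minAreaRect(k))).tolist(), cv2.approxPolyDP(k,4,True)[:,0].tolist() if nm=="lid" else "")
    cr=im[b:d,a:c]; 
    f=min(800/cr.shape[1],600/cr.shape[0]); cv2.imwrite(f"pics/{n}0z.png",cv2.resize(cr,None,fx=f,fy=f,interpolation=2)); print(f)
E
```

```text
scene black 221.5 (287, 235, 19, 55) [[286.0, 236.0], [291.0, 234.0], [307.0, 288.0], [302.0, 289.0]] 
scene yellow 1723.5 (241, 199, 52, 130) [[229.0, 206.0], [256.0, 198.0], [293.0, 328.0], [266.0, 335.0]] 
scene yellow 178.5 (307, 383, 35, 23) [[306.0, 405.0], [307.0, 383.0], [341.0, 384.0], [341.0, 406.0]] 
scene lid 16607.5 (246, 168, 170, 194) [[244.0, 186.0], [374.0, 152.0], [420.0, 328.0], [291.0, 362.0]] [[318, 168], [294, 200], [261, 205], [256, 184], [246, 186], [253, 221], [251, 199], [258, 199], [295, 326], [286, 331], [291, 361], [299, 359], [300, 343], [415, 310], [365, 183], [307, 196]]
scene lid 899.0 (367, 346, 34, 36) [[360.0, 357.0], [387.0, 339.0], [406.0, 369.0], [379.0, 387.0]] [[375, 347], [367, 357], [368, 369], [374, 378], [389, 380], [399, 370], [399, 358], [387, 346]]
scene lid 754.0 (309, 366, 32, 33) [[302.0, 382.0], [324.0, 360.0], [346.0, 382.0], [324.0, 404.0]] [[322, 366], [312, 372], [309, 384], [317, 396], [327, 398], [338, 390], [340, 379], [334, 369]]
scene lid 92.0 (320, 154, 20, 13) [[319.0, 163.0], [336.0, 153.0], [339.0, 159.0], [323.0, 169.0
[... 948 characters left out ...]
], [345, 328], [391, 202]]
side lid 616.5 (175, 154, 33, 27) [[171.0, 165.0], [197.0, 147.0], [212.0, 169.0], [186.0, 187.0]] [[201, 156], [181, 158], [178, 175], [188, 180], [203, 175], [207, 163]]
side lid 68.0 (395, 162, 10, 12) [[394.0, 173.0], [398.0, 161.0], [405.0, 163.0], [401.0, 175.0]] [[404, 163], [398, 163], [395, 173], [402, 172]]
side lid 51.5 (222, 109, 10, 10) [[220.0, 117.0], [226.0, 107.0], [232.0, 111.0], [225.0, 120.0]] [[231, 111], [226, 109], [222, 118]]
side blue 654.0 (398, 230, 32, 31) [[393.0, 253.0], [403.0, 227.0], [433.0, 239.0], [422.0, 265.0]] 
side red 104.5 (414, 220, 15, 13) [[412.0, 227.0], [421.0, 218.0], [430.0, 227.0], [421.0, 236.0]] 
2.2222222222222223
```

View pics/scene0z.png

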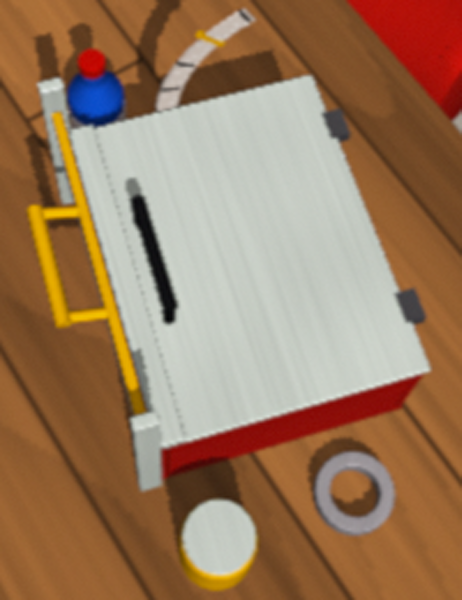

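View pics/side0z.png

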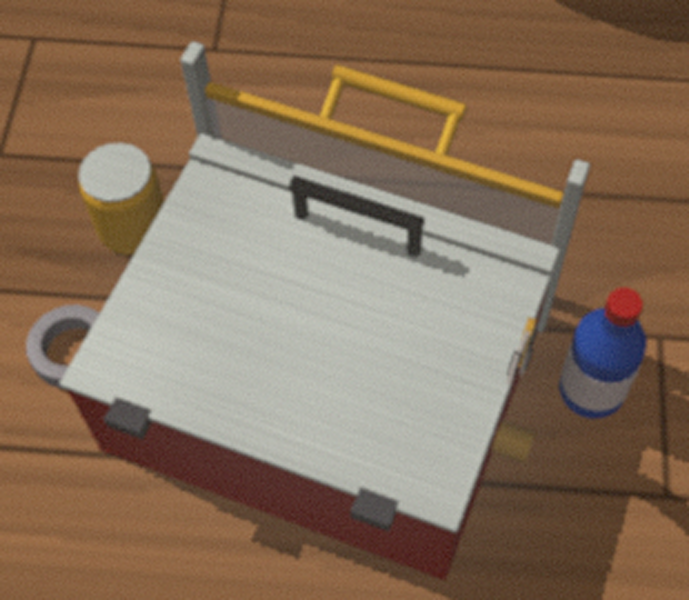

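```bash
python3 - <<'E'
from h import *
S=lambda u,v:(230+u/2.3077,150+v/2.3077)
D=lambda u,v:(140+u/2.2222,90+v/2.2222)
np.set_printoptions(precision=4,suppress=True)
for nm,a,b in(("bar L",S(134,190),D(419,221)),("bar R",S(169,318),D(295,183)),("sash L",S(36,211),D(461,108)),("sash R",S(64,322),D(338,71)),("hinge L",S(313,76),D(458,528)),("hinge R",S(429,370),D(63,383)),("cap",S(92,62),D(624,303))):
    X=tri(a,b); print(nm,X,proj("scene",X)-a,proj("side",X)-b)
c={}
for k,v in dict(hL=S(313,76),hR=S(429,370),fR=S(161,445)).items(): c[k]=onz("scene",v,.136); print("scene",k,c[k])
for k,v in dict(hL=D(458,528),hR=D(63,383),fR=D(190,150),fL=D(556,247)).items(): c[k]=onz("side",v,.136); print("side",k,c[k])
print("barmid scene z.176+7",onz("scene",S(151,252),.183),"side",onz("side",D(357,202),.18))
print("can top",onz("scene",S(219,538),.09),onz("side",D(116,172),.09)); print("ring",onz("scene",S(354,492),.02))
print("ring side",onz("side",D(70,345),.02))
E
```

```text
bar L [0.5805 0.0243 0.1856] [1.4872 1.0186] [ 1.7314 -0.8565]
bar R [ 0.542  -0.084   0.1658] [-1.2303 -0.7779] [-1.3265  0.5923]
sash L [0.4896 0.0474 0.2109] [-0.5389 -0.4174] [-0.6116  0.3084]
sash R [ 0.4584 -0.0542  0.2098] [-0.5312 -0.3692] [-0.551   0.2626]
hinge L [0.8118 0.0636 0.1352] [-0.8147 -0.5171] [-1.1455  0.5177]
hinge R [ 0.7183 -0.2435  0.1321] [-0.4122 -0.1761] [-0.4478  0.1672]
cap [0.6264 0.185  0.1559] [-0.1134 -0.0928] [-0.1517  0.0795]
scene hL [0.8122 0.061  0.136 ]
scene hR [ 0.7173 -0.2448  0.136 ]
scene fR [ 0.4806 -0.1712  0.136 ]
side hL [0.8111 0.0653 0.136 ]
side hR [ 0.7197 -0.2415  0.136 ]
side fR [ 0.4923 -0.1801  0.136 ]
side fL [0.5659 0.1349 0.136 ]
barmid scene z.176+7 [ 0.5599 -0.0312  0.183 ] side [ 0.5648 -0.0287  0.18  ]
can top [ 0.485  -0.2577  0.09  ] [ 0.488  -0.2546  0.09  ]
ring [ 0.6249 -0.2851  0.02  ]
ring side [ 0.6297 -0.2831  0.02  ]
```

Triangulation gives a tank yaw of about -0.296 rad and a centre near (0.643, -0.053). The sash bar middle is at (0.474, -0.002, 0.210), so the sash is about 0.07 up. The lid bar is at (0.562, -0.029, 0.176), which matches the layout given. Now I'll move above the sash bar with the fingers shut.

drive_tool(series="0 0 -0.06 0 0; -0.05 -0.05 -0.095 0.15 0; -0.09 -0.09 -0.095 0.3 0; -0.13 -0.13 -0.095 0.45 0; -0.17 -0.17 -0.095 0.6 0; -0.21 -0.21 -0.095 0.75 0; -0.25 -0.25 -0.095 0.9 0; -0.29 -0.29 -0.095 1.05 0; -0.33 -0.33 -0.095 1.2 0; -0.37 -0.37 -0.095 1.35 0; -0.41 -0.42 -0.095 1.5 0; -0.442 -0.455 -0.095 1.5 0; -0.442 -0.455 -0.095 1.5 0; -0.442 -0.455 -0.095 1.5 0; -0.442 -0.455 -0.095 1.5 0")

```text
time: 1.98
eef_pos: [0.4732, -0.0004, 0.3003]
eef_rot: [0.0, 0.804, 0.595, -0.0]
force: [-0.4, -0.3, -0.6]
width: 0.0003
```

```bash
python3 - <<'E'
from h import *
import cv2
from workcell import manip
np.set_printoptions(precision=4,suppress=True)
P0=P("wrist"); im=cams.capture("wrist"); cv2.imwrite("pics/w1.png",im[...,::-1])
s=manip.read_state();print(s['eef_pos'])
for z in(.2,.21,.22):
    for X in((.4896,.0474),(.4584,-.0542),(.473,-.001)): print(z,X,proj("wrist",np.array([*X,z])))
im=cams.capture("side"); cv2.imwrite("pics/s1.png",im[...,::-1])
E
```

```text
[ 0.4733 -0.0004  0.3004]
0.2 (0.4896, 0.0474) [315.1127 173.7063]
0.2 (0.4584, -0.0542) [314.7814 318.3216]
0.2 (0.473, -0.001) [312.6048 246.6827]
0.21 (0.4896, 0.0474) [315.2108 174.9876]
0.21 (0.4584, -0.0542) [314.8595 324.239 ]
0.21 (0.473, -0.001) [312.6117 250.4243]
0.22 (0.4896, 0.0474) [315.3163 176.3652]
0.22 (0.4584, -0.0542) [314.943  330.5587]
0.22 (0.473, -0.001) [312.6191 254.4337]
```

View pics/w1.png

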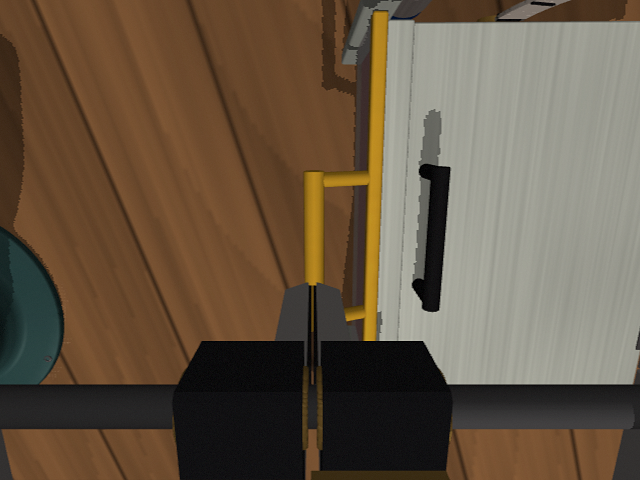

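View pics/s1.png

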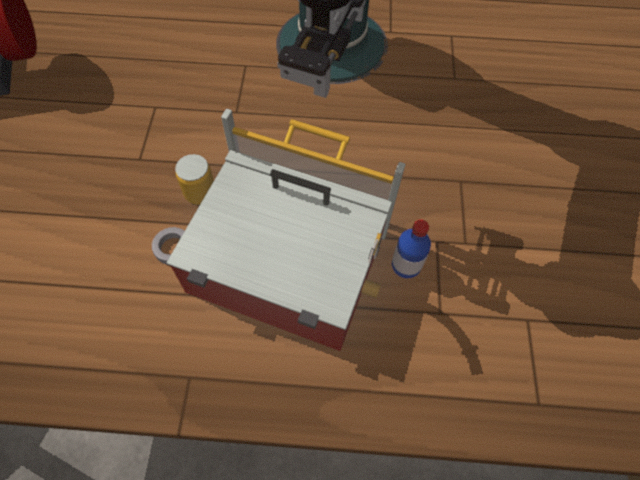

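The wrist view shows the yellow bar vertical at column 314 and the finger gap at column 312, so the alignment is within about 1 mm. Pushing down.

drive_tool(series="0 0.001 0.03 0 0; 0 0.001 0.06 0 0; 0 0.001 0.075 0 0; 0 0.001 0.085 0 0; 0 0.001 0.095 0 0; 0 0.001 0.105 0 0; 0 0.001 0.115 0 0; 0 0.001 0.125 0 0; 0 0.001 0.135 0 0; 0 0.001 0.145 0 0; 0 0.001 0.151 0 0; 0 0.001 0.155 0 0; 0 0.001 0.157 0 0; 0 0.001 0.157 0 0")

```text
time: 3.82
eef_pos: [0.4741, -0.0012, 0.1434]
eef_rot: [0.0, 0.804, 0.595, -0.001]
force: [0.4, -0.1, 1.2]
width: 0.0004
```

drive_tool(series="0 0 0.002 0 0; 0 0 0.004 0 0; 0 0 0.004 0 0; 0 0 0.004 0 0")

```text
time: 4.32
eef_pos: [0.4745, -0.0012, 0.1423]
eef_rot: [-0.0, 0.804, 0.594, 0.0]
force: [-27.7, 2.4, 76.0]
width: 0.0004
```

```bash
python3 - <<'E'
from h import *
import cv2
from workcell import manip
s=manip.read_state();print(s['eef_pos'],s['force'])
for n in("side","wrist"):
    im=cams.capture(n); cv2.imwrite(f"pics/{n}2.png",im[...,::-1])
E
```

```text
[ 0.47451368 -0.00124283  0.14228067] [-27.73399311   2.35814309  76.03468721]
```

View pics/side2.png

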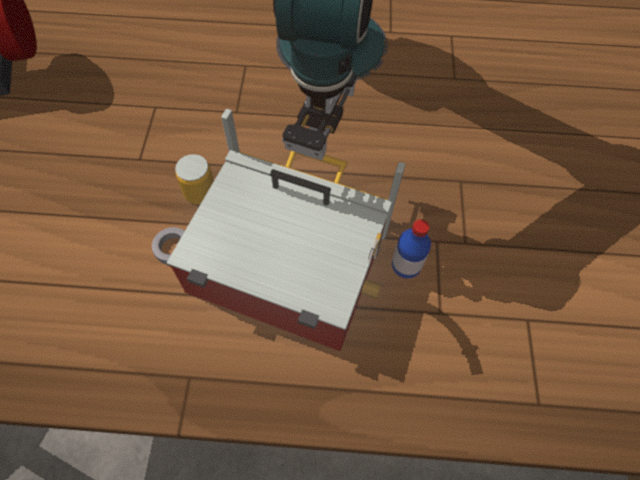

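View pics/wrist2.png

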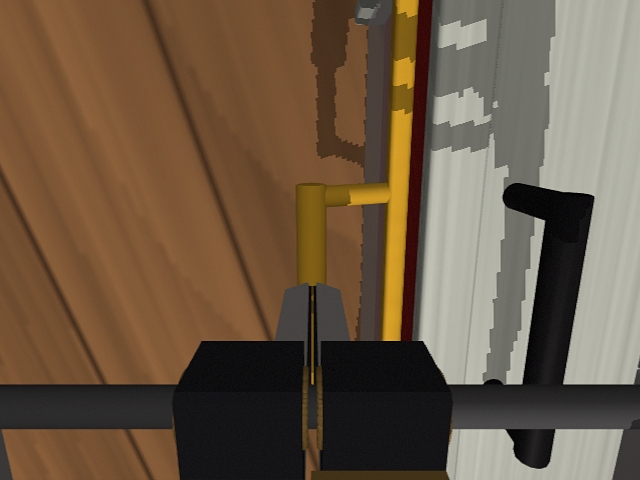

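Contact at the hard stop, with 76 N at TCP z 0.142, so the sash is fully down. In the wrist view the yellow edge lies against the tank rim and the lid is shut. Next I'll rise and go over the lid bar.

drive_tool(series="0 0 -0.005 0 0; 0 0 -0.03 0 0; 0 0 -0.07 0 0; 0 0 -0.11 0 0; 0 0 -0.11 0 0; -0.001 0.03 -0.11 0 0.05; -0.001 0.07 -0.11 0 0.05; -0.001 0.092 -0.11 0 0.05; -0.001 0.092 -0.11 0 0.05; -0.001 0.092 -0.11 0 0.05; -0.001 0.092 -0.11 0 0.05")

```text
time: 5.8
eef_pos: [0.5615, -0.0291, 0.2522]
eef_rot: [-0.001, 0.804, 0.594, 0.001]
force: [0.2, -0.0, -0.2]
width: 0.0497
```

```bash
python3 - <<'E'
from h import *
import cv2
from workcell import manip
s=manip.read_state();print(s['eef_pos'],s['force'],s['width'])
for z in (.176,.183): print(proj("wrist",np.array([.5622,-.0282,z])),proj("wrist",np.array([.5622+.0146,-.0282+.0478,z])))
t=s['eef_pos'];print(proj("wrist",t))
im=cams.capture("wrist"); cv2.imwrite(f"pics/wrist3.png",im[...,::-1])
im=cams.capture("side"); cv2.imwrite(f"pics/side3.png",im[60:300,140:460,::-1].repeat(2,0).repeat(2,1))
E
```

```text
[ 0.56153889 -0.02908072  0.25217519] [ 0.24335861 -0.02060982 -0.24584496] 0.04969066663556265
[313.38442469 254.0753535 ] [313.32237931 176.49806504]
[313.40595507 257.07069267] [313.34331153 177.51530266]
[312.90595401 300.07932808]
```

View pics/wrist3.png

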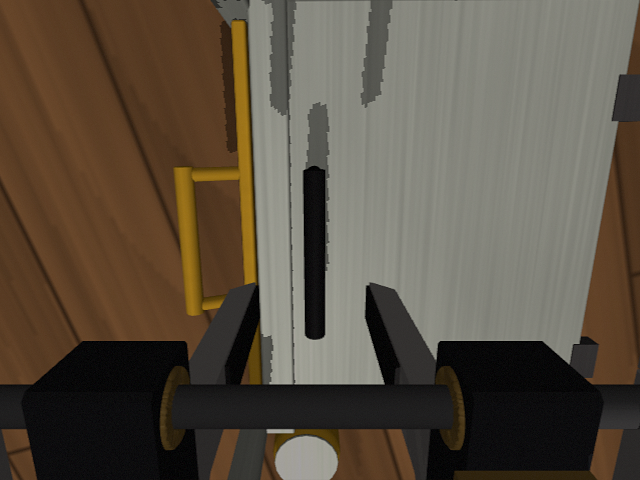

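View pics/side3.png

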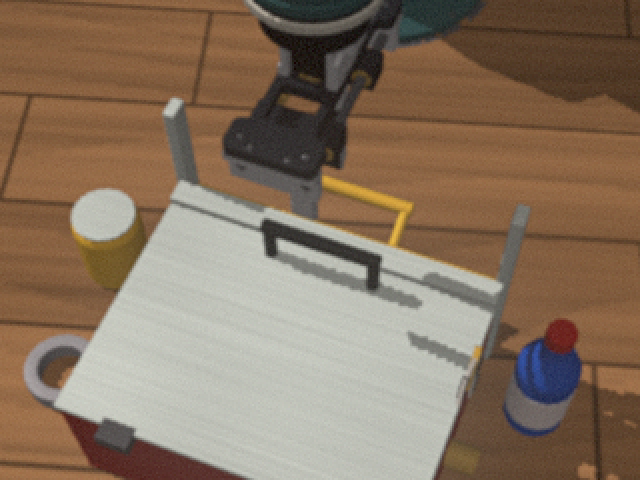

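The black bar is at column 315, between fingers centred on about 313, so it is aligned. Descending to grip it.

drive_tool(series="0 0.001 0.03 0 0.05; 0 0.001 0.06 0 0.05; 0 0.001 0.08 0 0.05; 0 0.001 0.094 0 0.05; 0 0.001 0.094 0 0.05; 0 0.001 0.094 0 0.05; 0 0.001 0.094 0 0; 0 0.001 0.094 0 0; 0 0.001 0.094 0 0; 0 0.001 0.094 0 0; 0 0.001 0.094 0 0")

```text
time: 7.28
eef_pos: [0.563, -0.0292, 0.1585]
eef_rot: [-0.0, 0.804, 0.594, 0.001]
force: [2.3, -0.3, -0.6]
width: 0.0135
```

Gripped, with the opening at 13.5 mm. Now I'll swing it along the arc.

drive_tool(series="0 0.0025 -0.0105 0 0; 0 0.0056 -0.0208 0 0; 0 0.0092 -0.0309 0 0; 0 0.0133 -0.0408 0 0; 0 0.0179 -0.0505 0 0; 0 0.023 -0.06 0 0; 0 0.0286 -0.0692 0 0; 0 0.0345 -0.0782 0 0; 0 0.041 -0.0868 0 0; 0 0.0477 -0.0951 0 0; 0 0.0551 -0.103 0 0; 0 0.0627 -0.1106 0 0; 0 0.0708 -0.1177 0 0; 0 0.079 -0.1245 0 0; 0 0.086 -0.1298 0 0; 0 0.094 -0.135 0 0; 0 0.094 -0.135 0 0; 0 0.094 -0.135 0 0; 0 0.094 -0.135 0 0; 0 0.094 -0.135 0 0")

```text
time: 9.78
eef_pos: [0.6525, -0.0563, 0.2956]
eef_rot: [-0.001, 0.804, 0.595, 0.001]
force: [-13.1, 6.2, 19.3]
width: 0.0131
```

```bash
python3 - <<'E'
from h import *
import cv2
from workcell import manip
s=manip.read_state();print(s['time'],s['eef_pos'],s['force'],s['width'],abs(s['joint_vel']).max())
for n in("wrist","side","scene"):
    im=cams.capture(n); cv2.imwrite(f"pics/{n}4.png",im[...,::-1])
E
```

```text
9.775 [ 0.6525129  -0.05625719  0.29556128] [-13.10031466   6.18030675  19.31161198] 0.013059055197512116 0.0019596616155635044
```

View pics/wrist4.png

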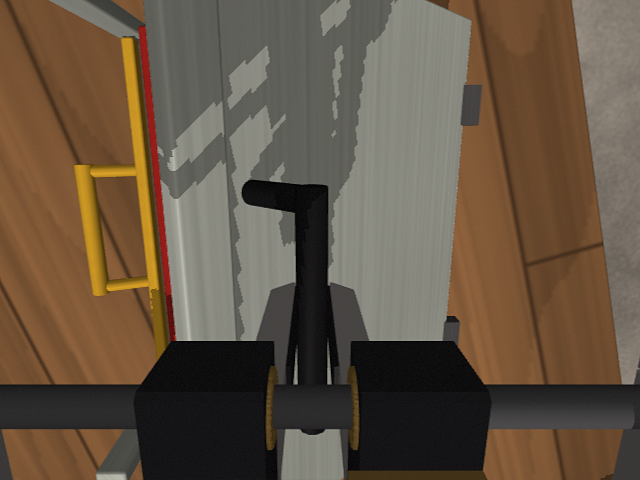

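View pics/side4.png

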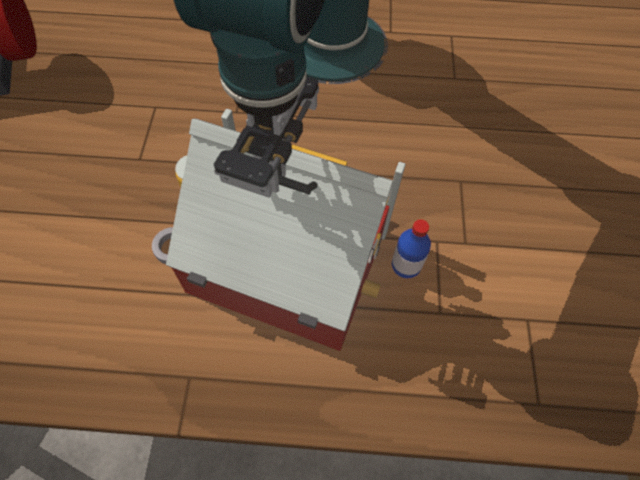

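View pics/scene4.png

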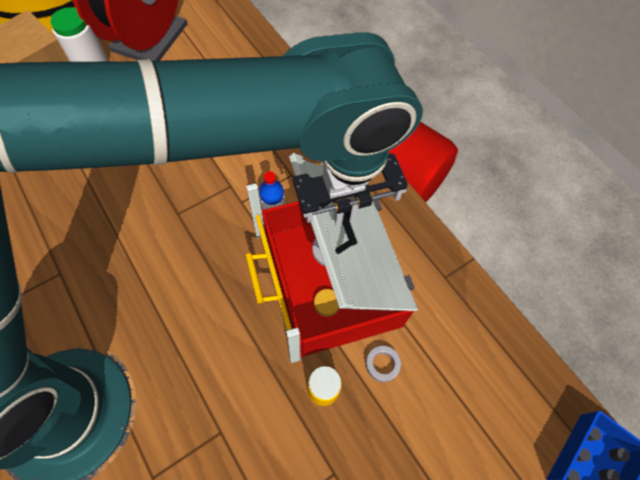

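```bash
python3 - <<'E'
from h import *
ex=np.array([.9565,-.2917]);
hR=np.array([.718,-.243])
for a,b in(((342,306),(192,122)),((415,310),(168,266))):
    X=tri(a,b);print(X,proj("side",X)-b); d=(X[:2]-hR)@ex; print(d,X[2]-.136,np.degrees(np.arctan2(X[2]-.136,-d)))
E
python3 - <<'E'
import cv2
a=cv2.imread("pics/scene4.png")[140:380,230:430];cv2.imwrite("pics/z4.png",cv2.resize(a,None,fx=2.5,fy=2.5,interpolation=2))
E
```

```text
[ 0.55430284 -0.19530969  0.30806632] [ 1.54365612 -0.66570959]
-0.17048759986894288 0.17206632051351783 45.26405591697693
[ 0.72104681 -0.24315179  0.1252375 ] [ 0.7645469  -0.28971914]
0.002958551238079402 -0.010762501073577402 -105.37062587301516
```

View pics/z4.png

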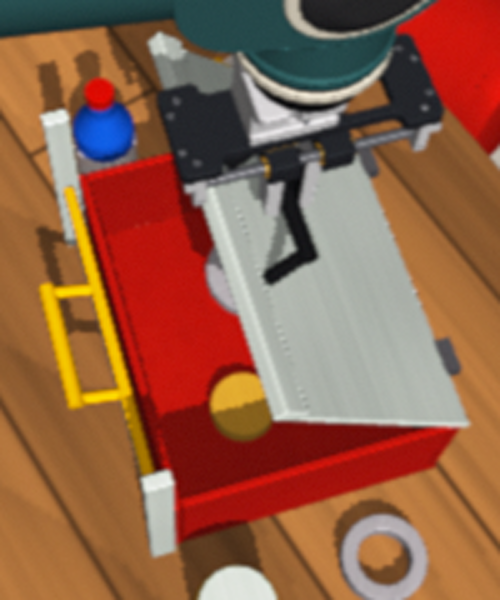

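Two measurements agree on the angle: the lid corner triangulates to 45.3° and the bar arc gives 45.2°. One last sash and bystander check, then I'll hand in.

```bash
python3 - <<'E'
from h import *
from workcell import manip,sign_off
c=np.array([.6435,-.053]);ex=np.array([.9565,-.2917]);ey=np.array([.2917,.9565])
for h in(0,.01):
    for y in(.056,-.056): print(h,proj("scene",np.array([*(c-.178*ex+y*ey),.136+h])))
print("seen",(230+46/2.5,140+288/2.5),(230+74/2.5,140+402/2.5))
a=cv2.imread("pics/scene0.png").astype(int);b=cv2.imread("pics/scene4.png").astype(int)
for n,(x,y,w,h) in dict(can=(305,362,40,46),ring=(365,344,38,40),bottle=(258,170,26,22)).items(): print(n,np.abs(a-b)[y:y+h,x:x+w].mean())
s=manip.read_state();print(s['time'],s['eef_pos'],s['force'],s['width'],abs(s['joint_vel']).max())
E
```

```text
0 [247.63363066 254.03485071]
0 [259.71401096 301.78730395]
0.01 [247.15332661 252.15477015]
0.01 [259.32019688 300.25000844]
seen (248.4, 255.2) (259.6, 300.8)
can 20.62536231884058
ring 20.36951754385965
bottle 14.01048951048951
9.925 [ 0.65253631 -0.05627302  0.29560776] [-13.42383173   6.83336173  18.63750364] 0.012987228015232418 0.0017983633741042305
```

```bash
python3 - <<'E'
import cv2,numpy as np
for n in("scene0","scene4"):
    im=cv2.imread(f"pics/{n}.png");h=cv2.cvtColor(im,cv2.COLOR_BGR2HSV)
    for nm,(x0,y0,x1,y1),lo,hi in(("can",(300,360,350,410),(0,0,110),(180,50,255)),("ring",(360,340,405,385),(0,0,90),(180,50,255)),("cap",(258,165,280,182),(0,190,100),(6,255,255))):
        m=cv2.inRange(h,lo,hi)[y0:y1,x0:x1]; ys,xs=np.nonzero(m); print(n,nm,xs.mean()+x0,ys.mean()+y0,len(xs))
from workcell import sign_off
print(sign_off())
E
```

```text
scene0 can 324.43804755944933 381.8886107634543 799
scene0 ring 382.7259380097879 363.33768352365416 613
scene0 cap 269.21238938053096 176.1946902654867 113
scene4 can 324.4800498753117 381.8615960099751 802
scene4 ring 382.8296178343949 363.328025477707 628
scene4 cap 269.26785714285717 176.32142857142858 112
the job is handed in; nothing more can be done
None
```

The sash is fully down, the lid is open at about 45° with the gripper still holding its handle, and the job is handed in at about 10 s. No verdict was reported.

- **Sash:** I pushed it down with shut fingers while the lid was closed, until it hit the stop with 76 N at the wrist (limit 120 N). In the last scene picture the yellow handle is within about 1.5 px of where "fully down" should appear. A 10 mm rise would shift it only about 1.5–2 px, so the picture alone does not prove the 8 mm limit. The stop contact is the stronger evidence.
- **Lid:** I gripped the black bar and swung it along its arc. The triangulated lid corner gives 45.3°, and the tool's own travel gives about 45.2°. The arm is still (joint speeds below 0.002 rad/s). The wrist force is about (-13, 7, 19) N, more than the 2–4 N needed for lifting, so there is a little strain in the grip.
- **Bottle, can and ring:** their image positions moved by less than 0.2 px. A raw picture difference over the same patches came out high. I put that down to changed lighting and arm shadow, but did not check it further.

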